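# Load the press shuttle and index it to the green station

## Task

Set the brass die flat in the round nest of the shuttle; then pull up the black plunger knob, slide the shuttle from its middle hole to the next hole, at the green mark, and let the plunger snap fully home there. The mark shows only roughly where the hole is, so find it by feel and never force the shuttle hard sideways against the pin. Leave everything else on the bench where it is and let go at the end.

Things in the scene. Friction and masses are not known exactly. Their poses are not given: they have to be found in the camera images.
- fixture: Blue steel base plate of the indexing fixture, fixed to the table, 180 x 340 x 18 mm, with steel guide rails along its length. Origin: centre of its underside, on the table. Its y axis is the slide direction; z up. It stands at any yaw within about 0.25 rad.
- shuttle (a joint): Shuttle position along the fixture's y, m: 0 = at the middle hole (start), positive to the fixture's +y, end stops at +-0.068. The shuttle is an aluminium plate 130 (x) x 150 (y) x 12 mm, upper face 46 mm above the table; it slides with 3 N of friction and light damping and stays where it is left. It hides the index bar below it.
- nest (a point): Centre of the floor of the nest, a round recess in the upper face of the shuttle, 48 mm across and 6 mm deep (chamfered rim), on the robot's side of the plunger, 65 mm from the plunger axis. Floor 40 mm above the table.
- knob_mid (a point): Centre of the black upright pull knob (26 mm across, 24 mm tall) of the spring plunger, 74 mm above the table when home; moves with the knob. Under it a collar 22 mm across stands 13 mm high on the shuttle, 3 mm below the knob when home.
- plunger (a joint): How far the plunger is pulled up, m: 0 = fully home in a hole, about 0.011 = the pin's round nose (8 mm across) rides on the index bar, 0.016 = upper stop. The spring pushes down with 7.5 N at 0, 11.5 N at the stop. From 0.012 up the shuttle slides free. Let go between holes, the nose rides on the bar (2.5 N drag) and, slid on, drops into a hole.
- pointer (a point): Point on the shuttle's upper face midway along it, between two red pointer lines on its edges: along the fixture's y it is in line with the plunger pin. Holes in the index bar are 9.6 mm wide along y: just under 1 mm of play each side of the pin. In a hole the pin blocks the shuttle; more than 30 N of push against it is too much.
- green_mark: Target station: a pair of green patches (18 x 12 x 3 mm) on the fixture's ledges, 78 mm either side of its centre line. Origin between them on that line, 18 mm above the table, axes parallel to the fixture's. It lies 50 mm from the middle hole, at +y or -y, different from run to run. The real hole is 5 to 12 mm off the mark along y, farther out or farther in, hidden under the shuttle.
- yellow_mark: The like pair of yellow patches for the station on the other side, not wanted now.
- die: The die to load: loose brass-coloured cylinder, 44 mm across, 28 mm tall, about 130 g, dark disc on top, standing upright on the table left or right of the fixture. Origin: centre of its underside.
- spare_die: Another die, blue, 52 mm across, 28 mm tall, too big for the nest, on the other side. Leave alone. Origin: centre of its underside.
- tub: White open plastic tub 130 x 180 x 50 mm. Leave alone.
- jar: Jar 60 mm across, 85 mm tall. Leave alone.
- screwdriver: Orange-handled screwdriver lying right of the fixture. Leave alone.
- split_ring: Small flat steel ring, 32 mm across, 4 mm thick, lying between robot and fixture. Leave alone.
- mug: Blue mug 76 mm across, 90 mm tall. Leave alone.
Mind the look-alikes: they are no part of the job. What is meant by the die is not red or turquoise, and is the larger of those in its own colour.

How it is judged:
By the outcome, as a careful person would: the job done as asked, in the order asked, and still so for the second after the job is handed in, with the robot touching nothing.
It also fails if it takes over 51 s, if anything falls off the work surface, if the arm or the gripper's body presses on something with over 40 N, if the wrist force passes 120 N, or if a joint passes its speed limit or range.

## Robot

A 6-joint arm with a two-finger parallel gripper is mounted at the origin on the work surface. World frame = base frame: x ahead of the robot, y to its left, z up, the work surface at z = 0. Lengths are in m, angles in rad, forces in N, time in s.
With the tool pointing down it reaches from about 0.3 to 0.775 m from the base axis. Payload 14.6 kg.
Tool frame: the origin (TCP) lies at the very end of the fingers, on their centre line; the grasp point (between the pads) lies 19 mm behind it; z points along the fingers, y is the line along which they close (so a half turn about z gives the same grasp; the last joint's range is limited). The gripper opens to 94 mm and grips with 3 to 60 N. Pads are 16 mm wide; open, the fingers measure 119 mm over their backs; the gripper's body (75 mm by 177 mm) begins 78 mm behind the grasp point.
Start: joints at [1.194, 0.3, 1.521, -0, 1.321, -0.067], TCP at [0.168, 0.524, 0.205] pointing down, gripper open.
Joint ranges: [-3.03, 3.03], [-0.79, 2.21], [0.23, 2.52], [-1.04, 4.18], [0, 3.07], [-2.55, 2.55]. Speed limits (rad/s): [2.22, 2.22, 2.57, 3.14, 3.14, 3.14].

## Interface

Orientations are given as [roll, pitch, yaw] about the fixed x, y, z axes, in that order (R = Rz(yaw) Ry(pitch) Rx(roll)).
In Python, from station import ctrl gives the robot as it stands. The module is installed in compiled form; this text tells all that it offers.
- The arm moves only by the tool play_rows, never from a script. Its argument "commands" is a list of rows, each a list of 7 numbers: the shift along the tool's x, y, z in m, then the turn, a rotation vector about the tool's x, y, z in degrees, then the closure, from -1 (fully open) to 1 (shut). A call has 1 to 20 rows; each row shifts and turns the commanded pose from where the row before left it, along the tool's axes as they then stand; what a row does not reach is not made up. A row lasts 1/12 s, in which the tool goes at most 41.7 mm and 7.16 degrees, less where a joint would pass 70% of its speed; a pose out of reach is approached as far as the arm can. A call is refused whole if a number of a shift passes 0.0417 or a number of a turn 7.16, either way. A call with a gripper value outside its range is refused whole. The fingers move at their own pace and stop on an object; "force" is the grip in N (left out, the last holds). Time passes only in rows, so rows that do not move let the fingers close. It gives the time, the measured TCP pose, the force, the opening and the grip force at its end, in the units of the state.
- ctrl.get_obs(): the state, without advancing time (a new reading comes with each control period).
- ctrl.camera(name): name is "scene" or "side" or "wrist"; returns the picture (420x560x3 uint8, blue, green, red); there is no depth.
- ctrl.camera_model(name): a dict with "fx", "fy", "cx", "cy" (pixels), "distortion" ([k1, k2, p1, p2, k3] as OpenCV has them; the pictures are not rectified), "rvec" (rotation vector, rad) and "tvec" (3), from world to camera coordinates, as OpenCV has them. Camera axes: x right, y down, z forward; pixel columns grow to the right and rows downward; lengths in m; the calibration is good to about 2 mm. A picture is of the moment at which its call begins: read the wrist's pose just before it. camera_model takes no time and is no camera call; for the wrist camera it gives the pose at the moment of the call.
- ctrl.hand_in(): hands the job in; it is judged then, once.
The state is a dict: "time_s": time; "qpos": joint angles; "joint_vel": joint speeds; "tau": joint torques, N m; "ee_pos": TCP position; "eef_rot": TCP orientation; "force": force on the tool from outside, world axes, zero at the start; "moment": the same for the moment, N m; "grip_width": finger opening in m; "grip_force": force on a finger pad.
Only numpy, scipy, OpenCV 4.12 (cv2) and the standard library are available. Lean on these libraries where they do the work, as an engineer would, in place of code of your own. Each camera call takes 0.05 s, during which the arm holds its last target. There are 200 camera calls.

## Working session

There is one attempt and no reset: what is moved stays moved. The work goes in short steps, Python scripts to look and compute and a tool call to move; the robot and the scene stay as the last step left them, time stands still between calls to the robot, and variables do not carry over. Pictures are saved under pics/ and viewed, at most 10 in all, crops included, and the job is handed in when it is done.

Besides the shell and the picture viewer there is one more tool, called after "Emit:" as name(argument=value, ...), one argument or row to a line, values as JSON. play_rows: Moves the arm, as the interface text tells. Its arguments: {"type":"object","properties":{"commands":{"type":"array","items":{"type":"array","items":{"type":"number"}}},"force":{"type":"number"}},"required":["commands"]}

```bash
mkdir -p pics; cat > h.py <<'E'
import numpy as np, cv2
from station import ctrl
def cam(n):
    m=ctrl.camera_model(n); K=np.array([[m['fx'],0,m['cx']],[0,m['fy'],m['cy']],[0,0,1]],float)
    R=cv2.Rodrigues(np.array(m['rvec'],float))[0]; return K,np.array(m['distortion'],float),R,np.array(m['tvec'],float).ravel()
def back(c,uv,z):
    K,d,R,t=c
    p=cv2.undistortPoints(np.array([[uv]],float),K,d).ravel()
    o=-R.T@t; r=R.T@np.array([p[0],p[1],1]); return o+r*(z-o[2])/r[2]
def proj(c,P):
    K,d,R,t=c
    return cv2.projectPoints(np.array(P,float).reshape(-1,1,3),cv2.Rodrigues(R)[0],t,K,d)[0].reshape(-1,2)
E
python3 - <<'E'
from h import *
o=ctrl.get_obs();print(o)
for n in ['scene','side','wrist']:
    cv2.imwrite(f'pics/{n}0.png',ctrl.camera(n)); K,d,R,t=cam(n); print(n,-R.T@t,R[2],K[0,0])
a=cv2.imread('pics/scene0.png');cv2.imwrite('pics/s1.png',cv2.resize(a,(800,600),interpolation=cv2.INTER_CUBIC))
a=cv2.imread('pics/side0.png');cv2.imwrite('pics/d1.png',cv2.resize(a,(800,600),interpolation=cv2.INTER_CUBIC))
E
```

```text
{'time_s': 0.0, 'qpos': array([ 1.19438638e+00,  3.00455699e-01,  1.52157408e+00, -3.70247677e-06,
        1.32072108e+00, -6.65562599e-02]), 'joint_vel': array([ 0.00177961,  0.00032292, -0.00087063,  0.00115918, -0.00032632,
        0.00084786]), 'tau': array([ 4.70326063e-05, -5.31814206e+01, -3.52729189e+01,  7.07810232e-02,
        2.44234741e-02, -1.11682455e-04]), 'ee_pos': array([0.16758852, 0.52356647, 0.20489775]), 'eef_rot': array([-3.14043677e+00, -7.34507400e-05,  2.83173984e+00]), 'force': array([-0.51088509,  0.26344645, -0.28983232]), 'moment': array([-0.03510802,  0.06839995,  0.01796218]), 'grip_force': 0.0, 'grip_width': 0.09400717794283596}
scene [0.98018465 0.48536058 0.79029509] [-0.47282605 -0.46773447 -0.74676636] 399.40463373214476
side [-0.14779295 -0.67225144  0.80917998] [ 0.5463275   0.58136615 -0.6029425 ] 445.9922947320618
wrist [0.09798757 0.54632198 0.38477775] [ 0.23715509 -0.07653004 -0.96845269] 337.08767010625877
```

View pics/s1.png

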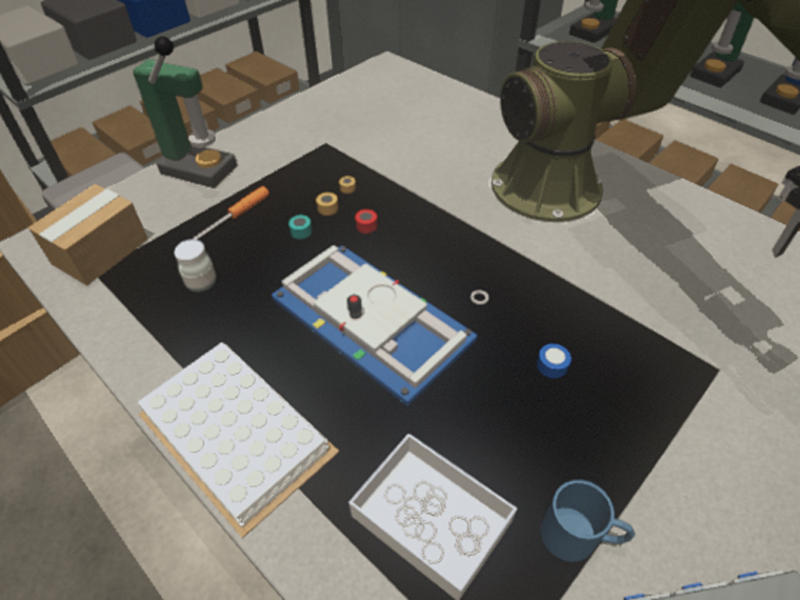

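View pics/d1.png

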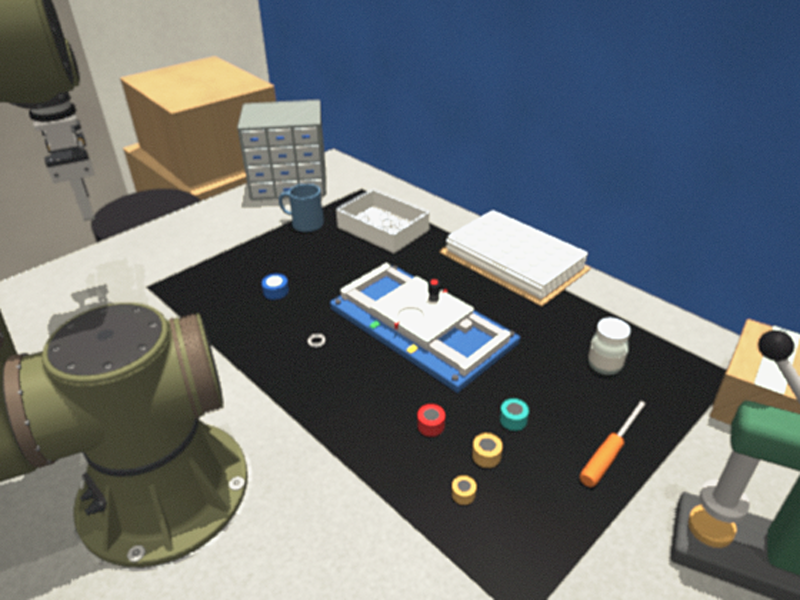

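The scene view shows the two brass dies at about (327,203), the larger, and (347,184). The knob is at (354,300), the nest at (382,296), and the green marks on the +y side at (360,354) and (422,301). In the side view the larger brass die is at (487,447) and the knob at (434,285).

```bash
python3 - <<'E'
from h import *
S,D=cam('scene'),cam('side')
def q(n,c,uv,z): print(n,np.round(back(c,np.array(uv)*.7,z),4))
q('die S',S,(327,199),.028);q('die D',D,(487,442),.028)
q('small S',S,(347,181),.022);q('small D',D,(464,485),.022)
q('red S',S,(366,216),.028);q('teal S',S,(300,222),.028)
q('knob S',S,(354,298),.086);q('knob D',D,(434,282),.086)
q('nest S',S,(382,296),.046);q('nest D',D,(410,315),.046)
for p in [(274,295),(407,399),(475,335),(343,248)]: q('plate S',S,p,.018)
for p in [(332,303),(459,385),(519,338),(391,266)]: q('plate D',D,p,.018)
for p in [(360,354),(422,301),(319,323),(383,274)]: q('marks S gr,gr,y,y',S,p,.021)
q('sd',S,(230,213),.02)
E
```

```text
die S [ 0.3864 -0.3023  0.028 ]
die D [ 0.3901 -0.2988  0.028 ]
small S [ 0.3085 -0.3238  0.022 ]
small D [ 0.3094 -0.3227  0.022 ]
red S [ 0.369  -0.2003  0.028 ]
teal S [ 0.4745 -0.2865  0.028 ]
knob S [ 0.5765 -0.0113  0.086 ]
knob D [ 0.5779 -0.0095  0.086 ]
nest S [ 0.5165 -0.0069  0.046 ]
nest D [ 0.5097 -0.0125  0.046 ]
plate S [ 0.6333 -0.1727  0.018 ]
plate S [0.6278 0.1574 0.018 ]
plate S [0.4542 0.1552 0.018 ]
plate S [ 0.4606 -0.1723  0.018 ]
plate D [0.4505 0.1502 0.018 ]
plate D [ 0.4587 -0.1817  0.018 ]
plate D [ 0.6286 -0.1803  0.018 ]
plate D [0.6236 0.1593 0.018 ]
marks S gr,gr,y,y [0.6191 0.0418 0.021 ]
marks S gr,gr,y,y [0.4603 0.0379 0.021 ]
marks S gr,gr,y,y [ 0.6218 -0.0592  0.021 ]
marks S gr,gr,y,y [ 0.4598 -0.0614  0.021 ]
sd [ 0.5518 -0.4281  0.02  ]
```

Emit:
play_rows(
  commands=[
    [0, 0, 0, 0, 0, 7.07, -1],
    [0, 0, 0, 0, 0, 7.07, -1],
    [0, 0, 0, 0, 0, 7.07, -1],
    [0, 0, 0, 0, 0, 7.07, -1],
    [0, 0, 0, 0, 0, 7.07, -1],
    [0, 0, 0, 0, 0, 7.07, -1],
    [0, 0, 0, 0, 0, 7.07, -1],
    [0, 0, 0, 0, 0, 7.07, -1],
    [0, 0, 0, 0, 0, 7.07, -1],
    [0, 0, 0, 0, 0, 7.07, -1],
    [0, 0, 0, 0, 0, 7.07, -1],
    [0, 0, 0, 0, 0, 7.07, -1],
    [0, 0, 0, 0, 0, 7.07, -1],
    [0, 0, 0, 0, 0, 7.07, -1],
    [0, 0, 0, 0, 0, 7.07, -1],
  ],
)

```text
time_s: 1.4
ee_pos: [0.1676, 0.5237, 0.2052]
eef_rot: [3.142, 0.0, 0.975]
force: [0.4, -0.3, 0.0]
grip_width: 0.0942
grip_force: 0.0
```

Emit:
play_rows(
  commands=[
    [-0.0163, 0.0343, 0, 0, 0, 0, -1],
    [-0.0163, 0.0343, 0, 0, 0, 0, -1],
    [-0.0163, 0.0343, 0, 0, 0, 0, -1],
    [-0.0163, 0.0343, 0, 0, 0, 0, -1],
    [-0.0163, 0.0343, 0, 0, 0, 0, -1],
    [-0.0163, 0.0343, 0, 0, 0, 0, -1],
    [-0.0163, 0.0343, 0, 0, 0, 0, -1],
    [-0.0163, 0.0343, 0, 0, 0, 0, -1],
    [-0.0163, 0.0343, 0, 0, 0, 0, -1],
    [-0.0163, 0.0343, 0, 0, 0, 0, -1],
    [-0.0163, 0.0343, 0, 0, 0, 0, -1],
    [-0.0163, 0.0343, 0, 0, 0, 0, -1],
    [-0.0163, 0.0343, 0, 0, 0, 0, -1],
  ],
)

```text
time_s: 2.48
ee_pos: [0.4209, 0.0978, 0.2055]
eef_rot: [3.141, -0.0, 0.981]
force: [0.1, 0.3, -0.3]
grip_width: 0.0943
grip_force: 0.0
```

Emit:
play_rows(
  commands=[
    [-0.0318, 0.0178, 0.003, 0, 0, 0, -1],
    [-0.0318, 0.0178, 0.003, 0, 0, 0, -1],
    [-0.0318, 0.0178, 0.003, 0, 0, 0, -1],
    [-0.0318, 0.0178, 0.003, 0, 0, 0, -1],
    [-0.0318, 0.0178, 0.003, 0, 0, 0, -1],
    [-0.0318, 0.0178, 0.003, 0, 0, 0, -1],
    [-0.0318, 0.0178, 0.003, 0, 0, 0, -1],
    [-0.0318, 0.0178, 0.003, 0, 0, 0, -1],
    [-0.0318, 0.0178, 0.003, 0, 0, 0, -1],
    [-0.0318, 0.0178, 0.003, 0, 0, 0, -1],
    [-0.0318, 0.0178, 0.003, 0, 0, 0, -1],
    [0, 0, 0, 0, 0, 0, -1],
    [0, 0, 0, 0, 0, 0, -1],
  ],
)

```text
time_s: 3.57
ee_pos: [0.3878, -0.3009, 0.1718]
eef_rot: [-3.14, -0.0, 0.978]
force: [0.4, 1.0, 0.1]
grip_width: 0.0941
grip_force: 0.0
```

```bash
python3 - <<'E'
from h import *
o=ctrl.get_obs();print(o['ee_pos'],o['eef_rot'],o['qpos'],o['force'])
c=cam('wrist');im=ctrl.camera('wrist');np.savez('w1.npz',*c)
for p in ([.388,-.3005,.028],[.369,-.2,.028]):print(proj(c,p))
cv2.imwrite('pics/w1.png',cv2.resize(im,(800,600),interpolation=cv2.INTER_CUBIC))
E
```

```text
[ 0.38783161 -0.30085892  0.17177312] [-3.14026216e+00 -2.69490874e-04  9.78240097e-01] [-7.34454062e-01  2.01085344e-01  1.72606380e+00  8.38486448e-05
  1.21579875e+00 -1.41927210e-01] [0.42273814 0.96362548 0.14260361]
[[281.70168461 201.70778334]]
[[204.70503514 125.57390743]]
```

View pics/w1.png

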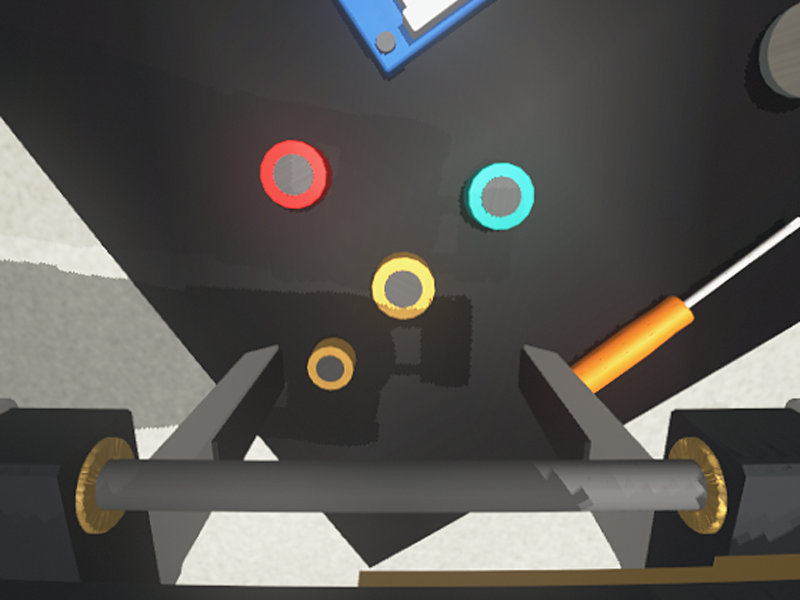

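The wrist view shows the large brass die's top at (403,290) scaled, within 1 mm of the estimate. The red, teal and small brass pieces are clear of the fingers' path, so I'm going down to grip.

Emit:
play_rows(
  commands=[
    [0, 0, 0.035, 0, 0, 0, -1],
    [0, 0, 0.035, 0, 0, 0, -1],
    [0, 0, 0.035, 0, 0, 0, -1],
    [0, 0, 0.03, 0, 0, 0, -1],
    [0, 0, 0.02, 0, 0, 0, -1],
    [0, 0, 0.0075, 0, 0, 0, -1],
    [0, 0, 0, 0, 0, 0, -1],
    [0, 0, 0, 0, 0, 0, 1],
    [0, 0, 0, 0, 0, 0, 1],
    [0, 0, 0, 0, 0, 0, 1],
    [0, 0, 0, 0, 0, 0, 1],
    [0, 0, 0, 0, 0, 0, 1],
    [0, 0, 0, 0, 0, 0, 1],
    [0, 0, 0, 0, 0, 0, 1],
    [0, 0, 0, 0, 0, 0, 1],
  ],
  force=15,
)

```text
time_s: 4.87
ee_pos: [0.3885, -0.3, 0.0101]
eef_rot: [3.141, 0.0, 0.981]
force: [1.7, -1.5, 0.6]
grip_width: 0.0443
grip_force: 0.4
```

Emit:
play_rows(
  commands=[
    [0, 0, 0, 0, 0, 0, 1],
    [0, 0, 0, 0, 0, 0, 1],
    [0, 0, 0, 0, 0, 0, 1],
    [0, 0, -0.02, 0, 0, 0, 1],
    [0, 0, -0.03, 0, 0, 0, 1],
    [0, 0, -0.04, 0, 0, 0, 1],
    [0, 0, -0.04, 0, 0, 0, 1],
    [0, 0, -0.02, 0, 0, 0, 1],
  ],
)

```text
time_s: 5.53
ee_pos: [0.3891, -0.3005, 0.1642]
eef_rot: [3.137, 0.001, 0.981]
force: [-0.5, -0.1, -0.8]
grip_width: 0.0434
grip_force: 15.0
```

Emit:
play_rows(
  commands=[
    [0, 0, 0, 0, 0, 6.9, 1],
    [0, 0, 0, 0, 0, 6.9, 1],
    [0, 0, 0, 0, 0, 6.9, 1],
    [0, 0, 0, 0, 0, 6.9, 1],
    [0, 0, 0, 0, 0, 6.9, 1],
    [0, 0, 0, 0, 0, 6.9, 1],
    [0, 0, 0, 0, 0, 6.9, 1],
    [0, 0, 0, 0, 0, 6.9, 1],
    [0.0102, -0.036, 0, 0, 0, 0, 1],
    [0.0102, -0.036, 0, 0, 0, 0, 1],
    [0.0102, -0.036, 0, 0, 0, 0, 1],
    [0.0102, -0.036, 0, 0, 0, 0, 1],
    [0.0102, -0.036, 0, 0, 0, 0, 1],
    [0.0102, -0.036, 0, 0, 0, 0, 1],
    [0.0102, -0.036, 0, 0, 0, 0, 1],
    [0.0102, -0.036, 0, 0, 0, 0, 1],
    [0, 0, 0, 0, 0, 0, 1],
    [0, 0, 0, 0, 0, 0, 1],
  ],
)

```text
time_s: 7.03
ee_pos: [0.4649, -0.0091, 0.1596]
eef_rot: [-3.142, 0.001, 0.021]
force: [-0.1, -0.9, -2.2]
grip_width: 0.0436
grip_force: 15.0
```

```bash
python3 - <<'E'
from h import *
o=ctrl.get_obs();print(o['ee_pos'],o['eef_rot'],o['qpos'][5],o['force'],o['grip_width'],o['grip_force'])
c=cam('wrist');im=ctrl.camera('wrist');np.savez('w2.npz',*c)
for p in ([.513,-.011,.046],[.577,-.0105,.086]):print(proj(c,p)/.7)
cv2.imwrite('pics/w2.png',cv2.resize(im,(800,600),interpolation=cv2.INTER_CUBIC))
E
```

```text
[ 0.46494125 -0.00908912  0.15963854] [-3.14156473e+00  7.20722285e-04  2.08045171e-02] 1.4517171771843926 [-0.0806722  -0.8811696  -2.23777224] 0.04362121438910711 14.99985784292221
[[406.50434315 220.163597  ]]
[[409.46897775  95.47589311]]
```

View pics/w2.png

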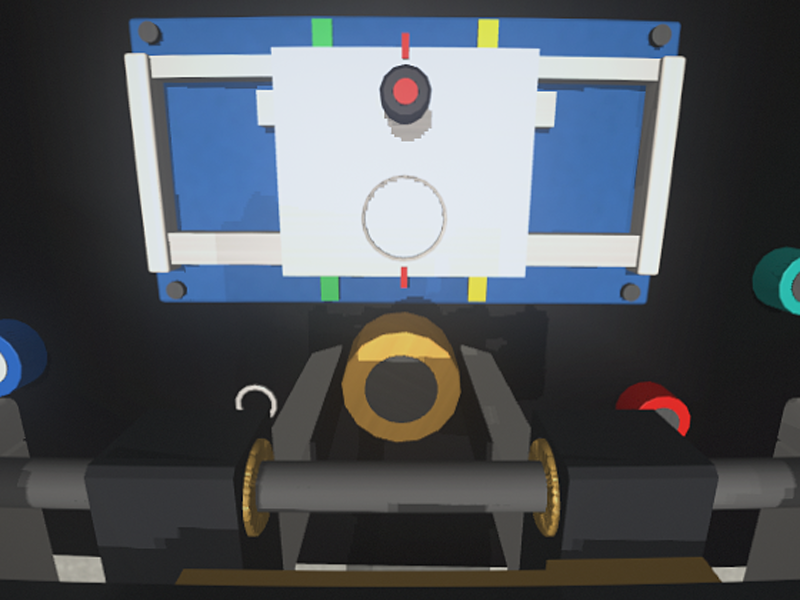

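The wrist view shows the nest rim centred at (404,217), the knob top at (405,91) and the pointer lines at (405,45) and (404,277). The green patches are at (321,33) and (329,289), and the held die's dark disc is at (402,389).

```bash
python3 - <<'E'
from h import *
z=np.load('w2.npz');c=[z[k] for k in z.files]
q=lambda uv,h:back(c,np.array(uv)*.7,h)
n=q((404,217.5),.046);k=q((405.5,91),.086);p1,p2=q((405,45),.046),q((404,277),.046)
g1,g2=q((321,33),.021),q((329.5,289),.021);y1,y2=q((488,33),.021),q((477.5,289),.021)
d=q((401.5,389),.1596-.010+.028)
for a in 'n k p1 p2 g1 g2 y1 y2 d'.split():print(a,np.round(eval(a),4))
G=(g1+g2)/2;Y=(y1+y2)/2;v=G-Y;print('slide dir',v,'yaw',np.arctan2(-v[0],v[1]), np.arctan2(*(p1-p2)[[1,0]]),np.arctan2(*(k-n)[[1,0]]),np.linalg.norm((k-n)[:2]))
cs=[q(u,.018) for u in ((131,18),(680,22),(647,302),(160,302))]
for a in cs: print(np.round(a,4))
E
```

```text
n [ 0.5146 -0.0095  0.046 ]
k [ 0.579  -0.0085  0.086 ]
p1 [ 0.6099 -0.0079  0.046 ]
p2 [ 0.4781 -0.0103  0.046 ]
g1 [0.622  0.0428 0.021 ]
g2 [0.4638 0.0398 0.021 ]
y1 [ 0.624  -0.0578  0.021 ]
y2 [ 0.4659 -0.0605  0.021 ]
d [ 0.4628 -0.0088  0.1776]
slide dir [-0.00207857  0.10045372  0.        ] yaw 0.020688908507689344 0.01793257472787473 0.014792350917372021 0.06447673501705603
[0.6305 0.1597 0.018 ]
[ 0.6353 -0.1759  0.018 ]
[ 0.4585 -0.1798  0.018 ]
[0.4515 0.1585 0.018 ]
```

Emit:
play_rows(
  commands=[
    [0.017, 0.0005, 0, 0, 0, 0, 1],
    [0.017, 0.0005, 0, 0, 0, 0, 1],
    [0.017, 0.0005, 0, 0, 0, 0, 1],
    [0, 0, 0.02, 0, 0, 0, 1],
    [0, 0, 0.03, 0, 0, 0, 1],
    [0, 0, 0.025, 0, 0, 0, 1],
    [0, 0, 0.015, 0, 0, 0, 1],
    [0, 0, 0.008, 0, 0, 0, 1],
    [0, 0, 0, 0, 0, 0, 1],
    [0, 0, 0.002, 0, 0, 0, 1],
    [0, 0, 0.002, 0, 0, 0, 1],
    [0, 0, 0.002, 0, 0, 0, 1],
    [0, 0, 0, 0, 0, 0, 1],
  ],
)

```text
time_s: 8.17
ee_pos: [0.5162, -0.0112, 0.0563]
eef_rot: [3.142, -0.001, 0.017]
force: [-1.0, -1.0, -1.1]
grip_width: 0.0438
grip_force: 15.0
```

Emit:
play_rows(
  commands=[
    [0, 0, 0.001, 0, 0, 0, 1],
    [0, 0, 0.001, 0, 0, 0, 1],
    [0, 0, 0.001, 0, 0, 0, 1],
    [0, 0, 0, 0, 0, 0, 1],
  ],
)

```text
time_s: 8.5
ee_pos: [0.516, -0.0111, 0.0528]
eef_rot: [3.142, 0.0, 0.018]
force: [-0.1, 0.0, -1.3]
grip_width: 0.044
grip_force: 15.0
```

Die bottom is now about 3 mm below the rim with no contact force, so it has entered the nest.

Emit:
play_rows(
  commands=[
    [0, 0, 0.001, 0, 0, 0, 1],
    [0, 0, 0.001, 0, 0, 0, 1],
    [0, 0, 0.0007, 0, 0, 0, 1],
    [0, 0, 0, 0, 0, 0, 1],
  ],
)

```text
time_s: 8.83
ee_pos: [0.516, -0.0112, 0.0501]
eef_rot: [-3.142, 0.0, 0.017]
force: [0.3, -0.5, -1.7]
grip_width: 0.0438
grip_force: 15.0
```

Emit:
play_rows(
  commands=[
    [0, 0, 0, 0, 0, 0, 0.5],
    [0, 0, 0, 0, 0, 0, 0],
    [0, 0, 0, 0, 0, 0, -0.5],
    [0, 0, 0, 0, 0, 0, -0.5],
    [0, 0, 0, 0, 0, 0, -0.5],
    [0, 0, -0.01, 0, 0, 0, -0.5],
    [0, 0, -0.03, 0, 0, 0, -0.5],
    [0, 0, -0.04, 0, 0, 0, -0.5],
    [0, 0, -0.03, 0, 0, 0, -0.5],
    [0, 0, 0, 0, 0, 0, -0.5],
    [0, 0, 0, 0, 0, 0, -0.5],
  ],
)

```text
time_s: 9.75
ee_pos: [0.5167, -0.0112, 0.1623]
eef_rot: [3.141, -0.004, 0.017]
force: [-0.5, -0.7, -1.5]
grip_width: 0.0703
grip_force: 0.0
```

```bash
python3 - <<'E'
from h import *
o=ctrl.get_obs();print(o['ee_pos'],o['eef_rot'],o['force'],o['grip_width'])
c=cam('wrist');im=ctrl.camera('wrist');np.savez('w3.npz',*c)
for p in ([.514,-.0095,.046],[.514,-.0095,.068],[.579,-.0085,.086]):print(proj(c,p)/.7)
cv2.imwrite('pics/w3.png',cv2.resize(im,(800,600),interpolation=cv2.INTER_CUBIC))
im=ctrl.camera('side');d=cam('side');print(proj(d,[.514,-.0095,.068]))
E
```

```text
[ 0.51669887 -0.0112283   0.16229353] [ 3.14115908 -0.00371586  0.0174285 ] [-0.53224314 -0.65185067 -1.51450629] 0.07030334888777107
[[398.77523128 301.44228058]]
[[398.64350362 310.40143412]]
[[398.62173036 198.75572106]]
[[287.31080555 212.91296578]]
```

View pics/w3.png

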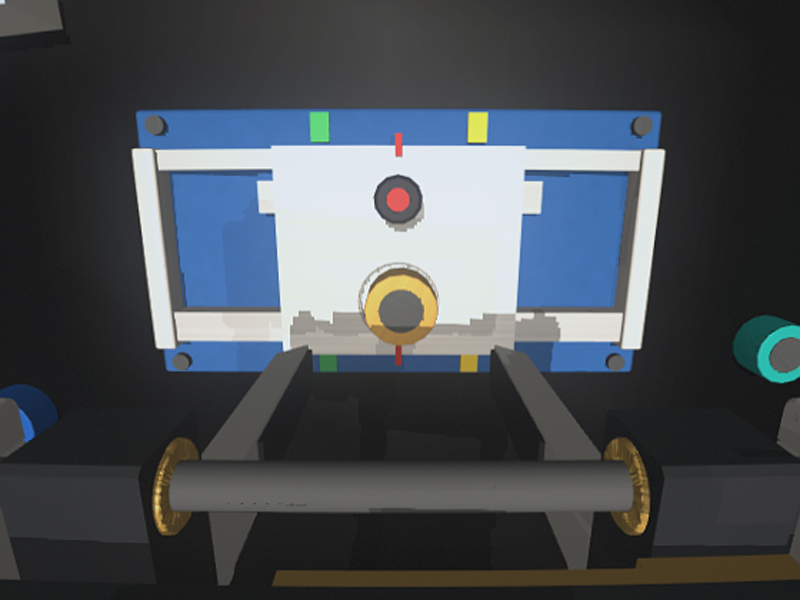

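Die top is at (401,310), matching the seated prediction of (399,310), so it sits flat in the nest. The knob is at (398,200), as predicted. Next is the knob.

Emit:
play_rows(
  commands=[
    [0.02, -0.0005, 0, 0, 0, 0, -0.5],
    [0.02, -0.0005, 0, 0, 0, 0, -0.5],
    [0.02, -0.0006, 0, 0, 0, 0, -0.5],
    [0.0025, 0, 0.02, 0, 0, 0, -0.5],
    [0, 0, 0.03, 0, 0, 0, -0.5],
    [0, 0, 0.025, 0, 0, 0, -0.5],
    [0, 0, 0.015, 0, 0, 0, -0.5],
    [0, 0, 0.006, 0, 0, 0, -0.5],
    [0, 0, 0, 0, 0, 0, -0.5],
    [0, 0, 0, 0, 0, 0, 1],
    [0, 0, 0, 0, 0, 0, 1],
    [0, 0, 0, 0, 0, 0, 1],
    [0, 0, 0, 0, 0, 0, 1],
    [0, 0, 0, 0, 0, 0, 1],
    [0, 0, 0, 0, 0, 0, 1],
    [0, 0, 0, 0, 0, 0, 1],
    [0, 0, 0, 0, 0, 0, 1],
  ],
  force=6,
)

```text
time_s: 11.27
ee_pos: [0.5785, -0.0085, 0.0644]
eef_rot: [3.141, -0.0, 0.017]
force: [-0.8, 0.2, 0.9]
grip_width: 0.0258
grip_force: 6.0
```

Emit:
play_rows(
  commands=[
    [0, 0, 0, 0, 0, 0, 1],
    [0, 0, 0, 0, 0, 0, 1],
    [0, 0, -0.004, 0, 0, 0, 1],
    [0, 0, -0.004, 0, 0, 0, 1],
    [0, 0, -0.004, 0, 0, 0, 1],
    [0, 0, -0.0022, 0, 0, 0, 1],
    [0, 0, 0, 0, 0, 0, 1],
    [0, 0, 0, 0, 0, 0, 1],
  ],
  force=30,
)

```text
time_s: 11.93
ee_pos: [0.5784, -0.0085, 0.0782]
eef_rot: [3.142, 0.0, 0.017]
force: [4.7, -2.1, -12.7]
grip_width: 0.0253
grip_force: 30.0
```

Emit:
play_rows(
  commands=[
    [0, -0.002, 0, 0, 0, 0, 1],
    [0, -0.004, 0, 0, 0, 0, 1],
    [0, -0.004, 0, 0, 0, 0, 1],
    [0, -0.004, 0, 0, 0, 0, 1],
    [0, -0.004, 0, 0, 0, 0, 1],
    [0, -0.004, 0, 0, 0, 0, 1],
    [0, -0.004, 0, 0, 0, 0, 1],
    [0, -0.004, 0, 0, 0, 0, 1],
    [0, 0, 0, 0, 0, 0, 1],
    [0, 0, 0, 0, 0, 0, 1],
  ],
)

```text
time_s: 12.77
ee_pos: [0.5779, 0.022, 0.0782]
eef_rot: [-3.141, 0.0, 0.018]
force: [4.6, 2.6, -11.7]
grip_width: 0.0256
grip_force: 30.0
```

Emit:
play_rows(
  commands=[
    [0, 0, 0.002, 0, 0, 0, 1],
    [0, 0, 0.001, 0, 0, 0, 1],
    [0, 0, 0, 0, 0, 0, 1],
    [0, 0, 0, 0, 0, 0, 1],
  ],
)

```text
time_s: 13.1
ee_pos: [0.5779, 0.0219, 0.0753]
eef_rot: [-3.141, 0.0, 0.017]
force: [3.3, 2.6, -10.6]
grip_width: 0.0254
grip_force: 30.0
```

Emit:
play_rows(
  commands=[
    [0, 0, 0, 0, 0, 0, 0.37],
    [0, 0, 0, 0, 0, 0, 0.37],
    [0, 0, 0, 0, 0, 0, 0.37],
    [0, 0, 0.003, 0, 0, 0, 0.37],
    [0, 0, 0, 0, 0, 0, 0.37],
    [0, -0.002, 0, 0, 0, 0, 0.37],
    [0, -0.0015, 0, 0, 0, 0, 0.37],
    [0, 0, 0, 0, 0, 0, 0.37],
  ],
)

```text
time_s: 13.77
ee_pos: [0.5779, 0.0251, 0.0724]
eef_rot: [3.141, 0.0, 0.018]
force: [0.4, -0.3, -0.3]
grip_width: 0.0296
grip_force: 0.0
```

Emit:
play_rows(
  commands=[
    [0, -0.001, 0, 0, 0, 0, 0.37],
    [0, -0.001, 0, 0, 0, 0, 0.37],
    [0, -0.001, 0, 0, 0, 0, 0.37],
    [0, -0.001, 0, 0, 0, 0, 0.37],
  ],
)

```text
time_s: 14.1
ee_pos: [0.5778, 0.0283, 0.0725]
eef_rot: [3.14, 0.0, 0.017]
force: [0.1, -5.7, 0.4]
grip_width: 0.0294
grip_force: 2.2
```

Emit:
play_rows(
  commands=[
    [0, -0.001, 0, 0, 0, 0, 0.37],
    [0, -0.001, 0, 0, 0, 0, 0.37],
  ],
)

```text
time_s: 14.27
ee_pos: [0.5778, 0.0303, 0.0725]
eef_rot: [3.14, 0.0, 0.017]
force: [0.3, -4.6, -0.1]
grip_width: 0.0296
grip_force: 2.4
```

Emit:
play_rows(
  commands=[
    [0, -0.001, 0, 0, 0, 0, 0.37],
    [0, -0.001, 0, 0, 0, 0, 0.37],
  ],
)

```text
time_s: 14.43
ee_pos: [0.5778, 0.0325, 0.0725]
eef_rot: [3.141, 0.0, 0.017]
force: [-0.0, -5.5, 0.3]
grip_width: 0.0298
grip_force: 2.3
```

Emit:
play_rows(
  commands=[
    [0, -0.001, 0, 0, 0, 0, 0.37],
  ],
)

```text
time_s: 14.52
ee_pos: [0.5778, 0.0337, 0.0725]
eef_rot: [3.141, 0.0, 0.017]
force: [0.5, -2.6, -0.4]
grip_width: 0.0299
grip_force: 2.2
```

Emit:
play_rows(
  commands=[
    [0, -0.001, 0, 0, 0, 0, 0.37],
  ],
)

```text
time_s: 14.6
ee_pos: [0.5777, 0.0349, 0.0725]
eef_rot: [3.141, 0.0, 0.017]
force: [-0.3, -4.0, -0.6]
grip_width: 0.0295
grip_force: 2.1
```

Emit:
play_rows(
  commands=[
    [0, -0.001, 0, 0, 0, 0, 0.37],
  ],
)

```text
time_s: 14.68
ee_pos: [0.5777, 0.036, 0.0725]
eef_rot: [3.141, -0.0, 0.017]
force: [-0.1, -4.0, 0.6]
grip_width: 0.0298
grip_force: 2.1
```

Emit:
play_rows(
  commands=[
    [0, -0.001, 0, 0, 0, 0, 0.37],
  ],
)

```text
time_s: 14.77
ee_pos: [0.5777, 0.0371, 0.0725]
eef_rot: [3.141, -0.0, 0.017]
force: [-0.6, -4.2, 1.1]
grip_width: 0.0298
grip_force: 2.1
```

Emit:
play_rows(
  commands=[
    [0, -0.001, 0, 0, 0, 0, 0.37],
  ],
)

```text
time_s: 14.85
ee_pos: [0.5777, 0.0381, 0.0725]
eef_rot: [3.141, -0.0, 0.018]
force: [0.1, -4.5, -1.0]
grip_width: 0.0294
grip_force: 2.1
```

Emit:
play_rows(
  commands=[
    [0, -0.001, 0, 0, 0, 0, 0.37],
  ],
)

```text
time_s: 14.93
ee_pos: [0.5777, 0.0391, 0.0725]
eef_rot: [3.142, -0.0, 0.017]
force: [-0.8, -3.4, 1.0]
grip_width: 0.0298
grip_force: 2.1
```

Emit:
play_rows(
  commands=[
    [0, -0.001, 0, 0, 0, 0, 0.37],
  ],
)

```text
time_s: 15.02
ee_pos: [0.5776, 0.0401, 0.0724]
eef_rot: [3.142, 0.0, 0.018]
force: [-1.8, -3.4, 0.3]
grip_width: 0.0296
grip_force: 2.1
```

Emit:
play_rows(
  commands=[
    [0, -0.001, 0, 0, 0, 0, 0.37],
    [0, -0.001, 0, 0, 0, 0, 0.37],
  ],
)

```text
time_s: 15.18
ee_pos: [0.5776, 0.0421, 0.0725]
eef_rot: [-3.142, 0.0, 0.018]
force: [0.0, -2.8, -1.2]
grip_width: 0.0295
grip_force: 1.7
```

Emit:
play_rows(
  commands=[
    [0, -0.001, 0, 0, 0, 0, 0.37],
    [0, -0.001, 0, 0, 0, 0, 0.37],
    [0, 0, 0, 0, 0, 0, 0.37],
    [0, 0, 0, 0, 0, 0, 0.37],
  ],
)

```text
time_s: 15.52
ee_pos: [0.5776, 0.0444, 0.0725]
eef_rot: [-3.141, -0.0, 0.018]
force: [0.0, 0.6, 0.0]
grip_width: 0.0293
grip_force: 0.0
```

```bash
python3 - <<'E'
from h import *
c=cam('wrist');im=ctrl.camera('wrist')
s=ctrl.camera('side');d=cam('side')
for n,cc in (('w',c),('d',d)):
  for y in (.036,.0425,): print(n,y,[np.round(proj(cc,[.578,y,z])[0],1) for z in (.086,.097)])
u,v=proj(d,[.578,.0425,.09])[0].astype(int);print(u,v)
a=cv2.resize(s[v-60:v+60,u-60:u+60],(600,600),interpolation=cv2.INTER_CUBIC)
cv2.imwrite('pics/d4.png',a);cv2.imwrite('pics/w4.png',im)
E
```

```text
w 0.036 [array([297.4, 264.5]), array([298.5, 273.2])]
w 0.0425 [array([285.2, 264.3]), array([285.5, 273. ])]
d 0.036 [array([291.9, 190.6]), array([291.9, 187.4])]
d 0.0425 [array([290.2, 189.7]), array([290.2, 186.4])]
290 188
```

View pics/w4.png

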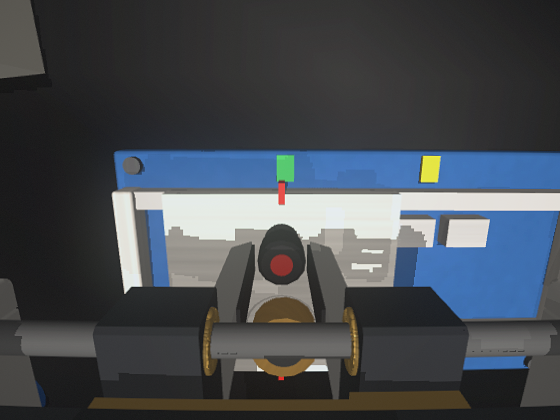

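The pointer at (281,193) is about 2 mm past the green mark. The knob's height is unclear here, so I'll check enlarged crops.

```bash
python3 - <<'E'
import cv2,numpy as np
w=cv2.imread('pics/w4.png')[205:305,240:325];a=cv2.imread('pics/d4.png')
w=cv2.resize(w,(400,470),interpolation=cv2.INTER_CUBIC);a=cv2.resize(a,(400,400))
p=np.zeros((470,800,3),np.uint8);p[:,:400]=w;p[:400,400:]=a
cv2.imwrite('pics/c4.png',p)
E
```

```text
(no output)
```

View pics/c4.png

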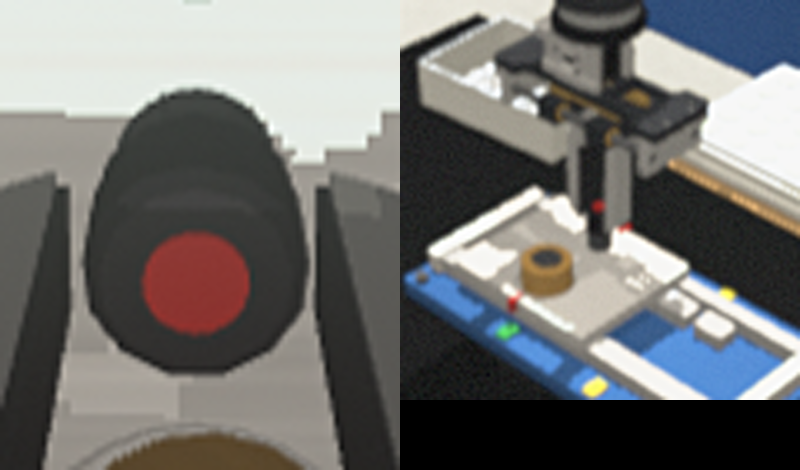

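Emit:
play_rows(
  commands=[
    [0, -0.001, 0, 0, 0, 0, 0.37],
    [0, 0, 0, 0, 0, 0, 0.37],
  ],
)

```text
time_s: 15.78
ee_pos: [0.5776, 0.0452, 0.0725]
eef_rot: [-3.141, -0.0, 0.017]
force: [1.4, -0.3, -0.5]
grip_width: 0.0291
grip_force: 0.0
```

Emit:
play_rows(
  commands=[
    [0, -0.001, 0, 0, 0, 0, 0.37],
  ],
)

```text
time_s: 15.87
ee_pos: [0.5776, 0.046, 0.0725]
eef_rot: [-3.142, -0.0, 0.017]
force: [0.6, -0.6, 0.1]
grip_width: 0.0295
grip_force: 0.0
```

Emit:
play_rows(
  commands=[
    [0, -0.0007, 0, 0, 0, 0, 0.37],
  ],
)

```text
time_s: 15.95
ee_pos: [0.5775, 0.0468, 0.0724]
eef_rot: [-3.142, 0.0, 0.017]
force: [0.5, -0.2, -0.5]
grip_width: 0.0296
grip_force: 0.0
```

Emit:
play_rows(
  commands=[
    [0, -0.0008, 0, 0, 0, 0, 0.37],
    [0, 0, 0, 0, 0, 0, 0.37],
  ],
)

```text
time_s: 16.12
ee_pos: [0.5775, 0.0477, 0.0724]
eef_rot: [-3.142, 0.0, 0.018]
force: [-0.2, 0.5, -0.4]
grip_width: 0.0297
grip_force: 0.0
```

Emit:
play_rows(
  commands=[
    [0, -0.0008, 0, 0, 0, 0, 0.37],
    [0, 0, 0, 0, 0, 0, 0.37],
  ],
)

```text
time_s: 16.28
ee_pos: [0.5775, 0.0482, 0.0725]
eef_rot: [3.141, -0.0, 0.017]
force: [-0.7, -1.5, 0.1]
grip_width: 0.0296
grip_force: 0.6
```

Emit:
play_rows(
  commands=[
    [0, -0.0008, 0, 0, 0, 0, 0.37],
    [0, 0, 0, 0, 0, 0, 0.37],
  ],
)

```text
time_s: 16.45
ee_pos: [0.5775, 0.049, 0.0724]
eef_rot: [3.141, 0.0, 0.017]
force: [-0.7, -2.6, 1.0]
grip_width: 0.0297
grip_force: 1.3
```

Emit:
play_rows(
  commands=[
    [0, -0.0006, 0, 0, 0, 0, 0.37],
    [0, 0, 0, 0, 0, 0, 0.37],
  ],
)

```text
time_s: 16.62
ee_pos: [0.5775, 0.0496, 0.0725]
eef_rot: [3.141, -0.0, 0.017]
force: [0.0, -2.3, 0.7]
grip_width: 0.0298
grip_force: 1.5
```

Emit:
play_rows(
  commands=[
    [0, -0.0006, 0, 0, 0, 0, 0.37],
    [0, 0, 0, 0, 0, 0, 0.37],
  ],
)

```text
time_s: 16.78
ee_pos: [0.5775, 0.0502, 0.0725]
eef_rot: [3.141, -0.0, 0.017]
force: [0.4, -4.8, 0.8]
grip_width: 0.0297
grip_force: 2.2
```

Emit:
play_rows(
  commands=[
    [0, -0.0006, 0, 0, 0, 0, 0.37],
    [0, 0, 0, 0, 0, 0, 0.37],
  ],
)

```text
time_s: 16.95
ee_pos: [0.5775, 0.0504, 0.0725]
eef_rot: [3.141, 0.0, 0.017]
force: [-0.1, -7.7, 1.8]
grip_width: 0.0297
grip_force: 3.5
```

Emit:
play_rows(
  commands=[
    [0, -0.0006, 0, 0, 0, 0, 0.37],
    [0, 0, 0, 0, 0, 0, 0.37],
  ],
)

```text
time_s: 17.12
ee_pos: [0.5775, 0.0506, 0.0725]
eef_rot: [3.14, -0.0, 0.017]
force: [-0.8, -9.8, 0.8]
grip_width: 0.0296
grip_force: 4.8
```

Emit:
play_rows(
  commands=[
    [0, 0.002, 0, 0, 0, 0, 0.37],
    [0, 0.001, 0, 0, 0, 0, 0],
    [0, 0, 0, 0, 0, 0, -0.5],
    [0, 0, 0, 0, 0, 0, -0.5],
    [0, 0, 0, 0, 0, 0, -0.5],
    [0, 0, 0, 0, 0, 0, -0.5],
    [0, 0, -0.01, 0, 0, 0, -0.5],
    [0, 0, -0.03, 0, 0, 0, -0.5],
    [0, 0, -0.04, 0, 0, 0, -0.5],
    [0, 0, -0.02, 0, 0, 0, -0.5],
    [-0.03, 0, 0, 0, 0, 0, -0.5],
    [-0.03, 0, 0, 0, 0, 0, -0.5],
    [-0.03, 0, 0, 0, 0, 0, -0.5],
    [0, 0, 0, 0, 0, 0, -0.5],
    [0, 0, 0, 0, 0, 0, -0.5],
  ],
)

```text
time_s: 18.37
ee_pos: [0.4871, 0.047, 0.1737]
eef_rot: [-3.142, -0.002, 0.018]
force: [-0.5, -0.1, 0.8]
grip_width: 0.0703
grip_force: 0.0
```

```bash
python3 - <<'E'
from h import *
o=ctrl.get_obs();print(o['ee_pos'],o['eef_rot'],o['force'])
c=cam('wrist');im=ctrl.camera('wrist')
np.savez('w5.npz',*c)
s=.0565;yw=.0185;P=lambda x,y,z:[x-s*np.sin(yw),y+s*np.cos(yw),z]
for n,p in (('knob home',P(.579,-.0085,.086)),('knob up',P(.579,-.0085,.097)),('die top',P(.514,-.0095,.068)),('p1',P(.6099,-.0079,.046))):print(n,proj(c,p)/.7)
cv2.imwrite('pics/w5.png',cv2.resize(im,(800,600),interpolation=cv2.INTER_CUBIC))
E
```

```text
[0.48713879 0.04704799 0.17373459] [-3.14152302e+00 -1.69223947e-03  1.75815417e-02] [-0.50958993 -0.07606787  0.83039845]
knob home [[403.00561735 143.06631072]]
knob up [[403.10346092 141.3921812 ]]
die top [[402.52910661 259.17279634]]
p1 [[402.65274391  94.27731472]]
```

View pics/w5.png

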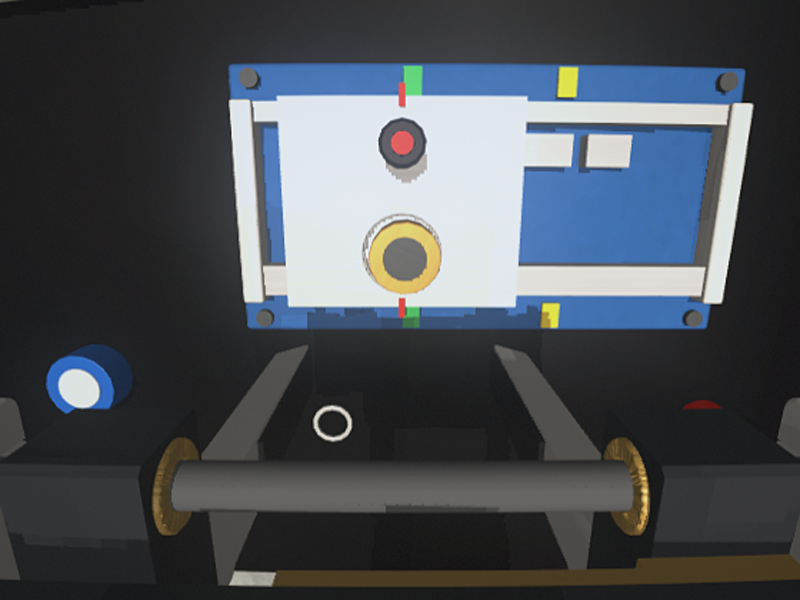

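The pointer at (402,95) sits about 6 mm past the green mark, with die and knob where expected. This view doesn't show knob height, so I'll measure that from the fixed cameras.

```bash
python3 - <<'E'
from h import *
def red(im,uv):
    u,v=np.round(uv).astype(int);w=im[v-8:v+9,u-8:u+9].astype(int)
    m=np.clip(w[...,2]-np.maximum(w[...,0],w[...,1])-30,0,None).astype(float)
    yy,xx=np.mgrid[v-8:v+9,u-8:u+9]
    return (round((m*xx).sum()/m.sum(),2),round((m*yy).sum()/m.sum(),2),int(m.sum())) if m.sum() else None
k0=np.array([.579,-.0085,.086]);k1=k0+[-.001,.0565,0]
for n in ('scene','side'):
    c=cam(n);i0=cv2.imread(f'pics/{n}0.png');i1=ctrl.camera(n);cv2.imwrite(f'pics/{n}5.png',i1)
    print(n,'start seen',red(i0,proj(c,k0)[0]),'pred',proj(c,k0)[0]);print('now seen',red(i1,proj(c,k1)[0]),'pred home',proj(c,k1)[0],'up',proj(c,k1+[0,0,.011])[0])
E
```

```text
scene start seen (np.float64(247.21), np.float64(208.73), 1599) pred [247.83813716 209.78720837]
now seen (np.float64(264.46), np.float64(221.03), 1848) pred home [265.00211341 222.02148445] up [264.82672208 218.92106617]
side start seen (np.float64(304.87), np.float64(198.11), 2920) pred [303.80379085 197.07847386]
now seen (np.float64(289.88), np.float64(189.94), 2673) pred home [288.84600497 188.86658783] up [288.83807433 185.64675157]
```

Both cameras show the same offsets from prediction as at the start (about 1 px), so the plunger is fully home. Being held up would shift it about 3 px.

```bash
python3 -c "
from station import ctrl
print(ctrl.hand_in())"
```

```text
the job is handed in; nothing more can be done
None
```

The brass die sits flat in the nest, the shuttle is in the hole about 6 mm beyond the green mark (side pushes stayed under 10 N), the plunger is fully home, the gripper is clear, and the job was handed in at about 18.5 s.

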